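Cure the filler patch on a tilted model with a sprung-nose lamp

TASK

Lift the amber light hood off the model and stand it upright in the middle of the cork mat. Then take the curing lamp from its round pad and press its orange nose squarely and centred on the red filler patch, gently, so that the sprung nose is about half pushed in, and hold it still there for two seconds. Finally stand the lamp back upright on its pad; touch the model with nothing but the lamp, do not shift it, and leave the other bench things where they are.

Things in the scene. Friction and masses are not known exactly. Their poses are not given: they have to be found in the camera images.
- hood: loose dark amber light hood, 0.35 kg. Black foot 85 x 150 x 10 mm (own x -55 to +30 mm), amber wall 5 mm thick at x = 0, amber roof 6 mm thick, underside 200 mm up, from the wall to x = +127 mm, over the patch; sides and far end open. Origin: underside of the foot, below the wall; x from the wall to the model, z up. Starts right in front of the work stand, facing it.
- hood_grip (a point): middle of the top edge of the hood's black grip fin: 60 mm long along the hood's x, 12 mm thick along its y, 50 mm high (from 206 to 256 mm above the hood's underside); it stands 15 mm along +x from the hood's origin, about above the hood's centre of mass. Axes as the hood's.
- cork_mat: fixed square cork mat 220 x 220 x 4 mm on the bench, where the hood goes; origin at the centre of its underside. It may be on the left or the right.
- lamp_pad: fixed round white charging pad with a blue centre, 100 mm across, 12 mm high (flat top); origin at the centre of its underside. It is on the other side of the bench from the cork mat.
- lamp: loose black pen-shaped curing lamp, about 0.14 kg, 168 mm long, standing nose down on its pad. Round barrel 32 mm across, from 40 to 168 mm above the nose rim (aluminium band low, blue band near the top); below it the orange sprung nose. Origin: centre of the nose rim with the nose fully out; z along the barrel from nose to tail.
- lamp_top (a point): centre of the flat tail end of the lamp, 168 mm along z from its origin; axes as the lamp's.
- lamp_tip (a point): centre of the nose's flat rim (the face that is pressed on the work); moves with the nose; axes as the lamp's.
- lamp_nose (a joint): how far the orange sprung nose (hollow ring 48 mm across, rim 5 mm wide) is pushed in: 0 fully out, 0.012 m at its hard stop. The spring needs about 3.2 N to start moving, 5.3 N half way (6 mm), 7.4 N at the stop, so the lamp stands on its nose without pushing it in.
- fuselage: light grey aircraft model fuselage, 250 mm long along its own y (nose to +y), flat back 74 x 190 mm, clamped on the tilting plate of the work stand. The tilt leans the back towards the robot and the clamping place along y differs each time. Origin on the plate's pivot axis, z normal to the flat back.
- patch (a point): centre of the round red filler patch, 18 mm across, flush on the fuselage's flat back 35 mm along z from its origin. Site z is the outward normal of the back (tilted 26 to 41 degrees from vertical towards the robot); y along the fuselage. The flat back reaches 37 mm to each side along x and at least 90 mm along y.
- tilt_plate (a joint): tilt of the plate and model about the horizontal pivot, rad: 0 level, larger leans the back towards the robot; stiff, it must stay as it is (the pivot is 100 mm above the bench).
- stand: fixed grey tilting work stand, foot 130 x 200 x 12 mm with two ears 106 mm high and black clamp screws, in the middle of the bench; origin at the centre of its underside, x away from the robot.
- paint_jar: bystander, leave alone: small paint jar with blue cap, 40 mm across, 50 mm high; origin under its centre.
- glue_jar: bystander, leave alone: small glue jar with green cap, 44 mm across, 60 mm high; origin under its centre.
- sanding_block: bystander, leave alone: red and cork sanding block 90 x 45 x 26 mm, on the bench between the robot and the stand, to the left; origin under its centre.
- nose_part: bystander, leave alone: loose grey kit part 100 x 35 x 24 mm, on the bench between the robot and the stand, to the right; origin under its centre.
- brush: bystander, leave alone: paint brush, 170 mm long, lying beyond the jars on the left.
- driver: bystander, leave alone: screwdriver, 160 mm long, lying beyond the jars on the right.
Mind the look-alikes: they are no part of the job. Several things have the shape of the hood; the one meant has the colours described above. Several things have the shape of the lamp; the one meant has the colours described above.

How it is judged:
By the outcome, as a careful person would: the job done as asked, in the order asked, and still so for the second after the job is handed in, with the robot touching nothing.
It also fails if it takes over 72 s, if anything falls off the work surface, if the arm or the gripper's body presses on something with over 40 N, if the wrist force passes 120 N, or if a joint passes its speed limit or range.

ROBOT

A 6-joint arm with a two-finger parallel gripper is mounted at the origin on the work surface. World frame = base frame: x ahead of the robot, y to its left, z up, the work surface at z = 0. Lengths are in m, angles in rad, forces in N, time in s.
With the tool pointing down it reaches from about 0.375 to 0.975 m from the base axis. Payload 3.8 kg.
Tool frame: the origin (TCP) lies at the very end of the fingers, on their centre line; the grasp point (between the pads) lies 19 mm behind it; z points along the fingers, y is the line along which they close (so a half turn about z gives the same grasp; the last joint's range is limited). The gripper opens to 88 mm and grips with 3 to 60 N. Pads are 18 mm wide; open, the fingers measure 123 mm over their backs; the gripper's body (75 mm by 187 mm) begins 45 mm behind the grasp point.
Start: joints at [-1.355, 0.264, 1.604, -0, 1.274, -0.037], TCP at [0.169, -0.654, 0.239] pointing down, gripper open.
Joint ranges: [-2.63, 2.63], [-0.94, 2.18], [0.31, 2.57], [-1.31, 4.45], [0, 2.66], [-2.55, 2.55]. Speed limits (rad/s): [2.57, 2.57, 3.14, 3.14, 3.14, 3.14].

INTERFACE

Orientations are given as a unit quaternion [w, x, y, z].
In Python, from plant import bot gives the robot as it stands.
- The arm moves only by the tool play_rows, never from a script. Its arguments are lists of equal length, an entry for each row: "translation": the shift along the tool's x, y, z scaled (see below), a list of three; "twist": the turn, a rotation vector about the tool's x, y, z scaled (see below), a list of three. A call has 1 to 12 rows; each row shifts and turns the commanded pose from where the row before left it, along the tool's axes as they then stand; what a row does not reach is not made up. The controller multiplies each number of a shift by 0.05 m and each number of a turn by 6 degrees. A row lasts 1/10 s, in which the tool goes at most 50 mm and 8.59 degrees, less where a joint would pass 70% of its speed; a pose out of reach is approached as far as the arm can. A call with a number of a shift or a turn outside -1 to 1 is refused whole. A call with a gripper value outside its range is refused whole. "gripper" is the opening, from 0 (shut) to 1 (fully open), set as the call begins (left out, the last holds). The fingers move at their own pace and stop on an object; the grip force is fixed at half the most. Time passes only in rows, so rows that do not move let the fingers close. It gives the time, the measured TCP pose, the force, the opening and the grip force at its end, in the units of the state.
- bot.observe(): the state, without advancing time (a new reading comes with each control period).
- bot.get_image(name): name is "scene" or "top" or "wrist"; returns a dict with "frame" (480x640x3 uint8, red, green, blue), "z_map" (480x640 float32, m along the optical axis (not along the pixel's ray), 0 where there is no reading), "camera_matrix" (3x3 intrinsics, pixels), "world_to_cam" (4x4, takes a point from world to camera coordinates). Camera axes: x right, y up, looking along -z (the intrinsics and any distortion apply to the point x, -y, -z); pixel columns grow to the right and rows downward; lengths in m; the calibration is good to about 2 mm. A picture is of the moment at which its call begins.
- bot.close_job(): hands the job in; it is judged then, once.
Trained networks look in the newest picture that a camera, given by its name, has taken for a name from the list of things; names that differ only in an ending like _2 or _b are one class to them, and where a whole thing is asked for, a point or a joint stands for the part that bears it (a point fixed in the world has none). Each returns a list of dicts, best first, with "p" (0 to 1); they miss things now and then, are a little off and sometimes report something else, mostly with a low value. They report only what shows in the picture. A call takes as long as a camera call. They do not tell look-alikes from the thing itself.
- bot.regions_of(camera, name): "pixels" (480x640 bool, what is visible of it) and "bbox" ([left, top, right, bottom] in pixels, round what is visible of it).
- bot.place_of(camera, name): "uv" ([column, row] in pixels: a listed point, or the origin of a listed thing).
The state is a dict: "t": time; "q": joint angles; "dq": joint speeds; "joint_efforts": joint torques, N m; "tool_pos": TCP position; "eef_rot": TCP orientation; "wrist_force": force on the tool from outside, world axes, zero at the start; "ft_torque": the same for the moment, N m; "grip_width": opening from 0.0 (shut) to 1.0 (fully open); "finger_force": force on a finger pad.
Only numpy, scipy, OpenCV 4.12 (cv2) and the standard library are available. Lean on these libraries where they do the work, as an engineer would, in place of code of your own. Each camera call takes 0.05 s, during which the arm holds its last target. There are 200 camera calls.

## Working session

There is one attempt and no reset: what is moved stays moved. The work goes in short steps, Python scripts to look and compute and a tool call to move; the robot and the scene stay as the last step left them, time stands still between calls to the robot, and variables do not carry over. Pictures are saved under pics/ and viewed, at most 10 in all, crops included, and the job is handed in when it is done.

Besides the shell and the picture viewer there is one more tool, called after "Emit:" by a JSON object that holds its "method" and its "body", one argument or row to a line. play_rows: Moves the arm, as the interface text tells. Its arguments: {"type":"object","properties":{"translation":{"type":"array"},"twist":{"type":"array"},"gripper":{"type":"number"}},"required":["translation","twist"]}

```bash
ls; mkdir -p pics
cat > h.py <<'E'
import numpy as np, cv2
from plant import bot
def cam(n):
    d=bot.get_image(n); return d
def pts(d):
    K=np.array(d["camera_matrix"]);T=np.array(d["world_to_cam"]);z=d["z_map"]
    v,u=np.mgrid[0:480,0:640]
    x=(u-K[0,2])/K[0,0]*z;y=(v-K[1,2])/K[1,1]*z
    P=np.stack([x,-y,-z],-1)
    Ti=np.linalg.inv(T); W=P@Ti[:3,:3].T+Ti[:3,3]; W[z<=0]=np.nan
    return W
def proj(d,p):
    K=np.array(d["camera_matrix"]);T=np.array(d["world_to_cam"])
    c=T[:3,:3]@np.array(p)+T[:3,3]; return [K[0,0]*c[0]/-c[2]+K[0,2], K[1,1]*-c[1]/-c[2]+K[1,2]]
def ray(d,uv):
    K=np.array(d["camera_matrix"]);Ti=np.linalg.inv(np.array(d["world_to_cam"]))
    r=Ti[:3,:3]@np.array([(uv[0]-K[0,2])/K[0,0],-(uv[1]-K[1,2])/K[1,1],-1.]);return Ti[:3,3],r/np.linalg.norm(r)
def tri(rays):
    A=np.zeros((3,3));b=np.zeros(3)
    for o,r in rays:
        M=np.eye(3)-np.outer(r,r);A+=M;b+=M@o
    return np.linalg.solve(A,b)
def onz(d,uv,z):
    o,r=ray(d,uv);return o+r*(z-o[2])/r[2]
def save(d,f): cv2.imwrite("pics/"+f,d["frame"][:,:,::-1])
E
python3 - <<'E'
from h import *
np.set_printoptions(precision=4,suppress=True)
s=bot.observe();print(s)
for n in["scene","top"]:
    d=cam(n);save(d,n+"0.png");np.savez("/tmp/%s0.npz"%n,**d)
    W=pts(d);print(n,np.array(d["camera_matrix"]),d["world_to_cam"])
    for t in["hood","hood_grip","cork_mat","lamp_pad","lamp","lamp_top","lamp_tip","fuselage","patch","stand"]:
        for r in bot.place_of(n,t):
            u,v=np.round(r["uv"]).astype(int)
            print(n,t,round(r["p"],2),np.round(r["uv"],1),W[min(max(v,0),479),min(max(u,0),639)])
E
```

```text
pics
{'t': 0.0, 'q': array([-1.3549,  0.2648,  1.6054, -0.    ,  1.2737, -0.0369]), 'dq': array([ 0.0002, -0.0009, -0.002 ,  0.0008,  0.0004,  0.0015]), 'joint_efforts': array([ -0.0036, -50.2121, -35.6879,   0.0726,   0.0295,  -0.0002]), 'tool_pos': array([ 0.1687, -0.6529,  0.2374]), 'eef_rot': array([-0.0011,  0.992 ,  0.1261, -0.0001]), 'wrist_force': array([ 0.2138,  0.1562, -0.1677]), 'ft_torque': array([ 0.0327,  0.0269, -0.005 ]), 'finger_force': 0.0, 'grip_width': 1.0002069940188287}
scene [[526.7315   0.     318.7023]
 [  0.     526.7315 247.8966]
 [  0.       0.       1.    ]] [[-0.4584  0.8884 -0.0232  0.1981]
 [-0.5347 -0.2549  0.8057  0.1284]
 [ 0.7098  0.3818  0.5919 -1.6706]
 [ 0.      0.      0.      1.    ]]
scene hood 0.89 [254.3 232.1] [ 0.2988 -0.2847  0.0075]
scene hood 0.87 [519.1 290.3] [0.2336 0.4634 0.0112]
scene hood 0.7 [304.2 294.6] [0.618  0.0645 0.1469]
scene hood_grip 0.95 [245.  150.4] [-0.1704 -0.6315 -0.0029]
scene hood_grip 0.89 [291.6 213.1] [ 0.494  -0.0286  0.2565]
scene hood_grip 0.65 [530.7 203.3] [0.2254 0.4404 0.2556]
scene cork_mat 0.61 [45
[... 1477 characters left out ...]
 225.6] [ 0.5473 -0.3069  0.0391]
top lamp 0.63 [457.8 194.8] [ 0.6403 -0.3785  0.0306]
top lamp 0.63 [422.7 156.4] [ 0.7543 -0.278   0.028 ]
top lamp_top 0.82 [481.3 181.6] [ 0.6479 -0.3995  0.1699]
top lamp_top 0.66 [450.9 219.5] [ 0.5446 -0.3182  0.178 ]
top lamp_tip 0.66 [438.4 228.7] [ 0.5347 -0.3107  0.0706]
top lamp_tip 0.41 [459.3 194.2] [ 0.6433 -0.3814  0.0308]
top fuselage 0.85 [329.  199.7] [ 0.5845 -0.0018  0.2092]
top patch 0.86 [330.5 205.3] [ 0.5724 -0.0047  0.2053]
top patch 0.49 [225.7 151.6] [0.7572 0.2993 0.0173]
top patch 0.25 [235.6 174.9] [0.681  0.2617 0.0509]
top stand 0.74 [336.3 203.9] [ 0.5759 -0.0199  0.202 ]
top stand 0.36 [340.7 236.9] [ 0.486  -0.0314  0.2533]
```

View pics/scene0.png

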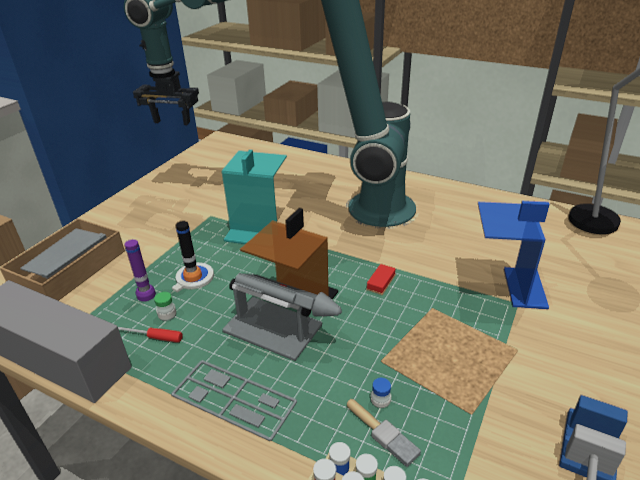

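View pics/top0.png

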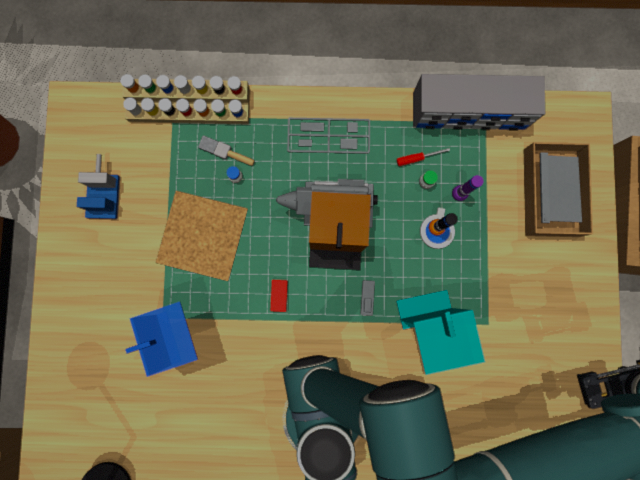

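The scene shows the amber hood in front of the stand (fin near 293,222), the cork mat on the left (450,355), the black lamp on its white pad (185,230 to 193,275), and teal, blue and purple decoys. In the top view these sit at fin (340,235), mat (202,236) and lamp tail (451,219).

Run:
```python
from h import *
np.set_printoptions(precision=4,suppress=True)
def rect(P): 
    r=cv2.minAreaRect((P[:,:2]*1000).astype(np.float32)); return np.array(r[0])/1000,np.array(r[1]),r[2]
for n in["scene","top"]:
    d=dict(np.load("/tmp/%s0.npz"%n));W=pts(d);f=d["frame"].astype(int);X,Y,Z=W[...,0],W[...,1],W[...,2]
    near=(abs(X-.5)<.15)&(abs(Y+.03)<.12)
    fin=near&(Z>.222)&(Z<.27)&(f.sum(-1)<150); P=W[fin]
    if len(P):
        top=P[P[:,2]>.246];print(n,"fin",len(P),"ztop",np.percentile(P[:,2],[50,90,98]),"c",top.mean(0),rect(top))
        c,e=np.linalg.eigh(np.cov(P[:,:2].T));print("  dir",e[:,1])
    roof=near&(Z>.19)&(Z<.222)&(f[...,0]>f[...,2]+60);P=W[roof]
    m=cv2.morphologyEx(roof.astype(np.uint8),cv2.MORPH_OPEN,np.ones((3,3)))>0
    if m.sum(): print(n,"roof",m.sum(),np.median(W[m],0),rect(W[m]))
    hsv=cv2.cvtColor(d["frame"],cv2.COLOR_RGB2HSV)
    mat=(abs(X-.55)<.2)&(Y>.15)&(Y<.5)&(abs(Z)<.015)&(hsv[...,0]>8)&(hsv[...,0]<25)&(hsv[...,1]>60)
    mat=cv2.morphologyEx(mat.astype(np.uint8),cv2.MORPH_OPEN,np.ones((5,5)))
    k,l,s,_=cv2.connectedComponentsWithStats(mat);i=1+np.argmax(s[1:,4]);P=W[l==i]
    print(n,"mat",len(P),"z",np.median(P[:,2]),rect(P))
    lt=(abs(X-.545)<.03)&(abs(Y+.318)<.035)&(Z>.172)&(Z<.195);P=W[lt];print(n,"lamptop",len(P),np.median(P,0),(P.min(0)+P.max(0))/2)
    for lo,hi in((.1,.13),(.13,.16)):
        b=(abs(X-.545)<.06)&(abs(Y+.318)<.06)&(Z>lo)&(Z<hi);P=W[b];print("  barrel",len(P),P.min(0),P.max(0))
    pad=(np.hypot(X-.54,Y+.305)<.09)&(Z>.004)&(Z<.02)&(f.min(-1)>150);P=W[pad];print(n,"pad",len(P),np.median(P[:,2]) if len(P) else 0,cv2.minEnclosingCircle((P[:,:2]*1000).astype(np.float32)))
    red=near|((abs(X-.58)<.06)&(abs(Y)<.06));red&=(hsv[...,1]>150)&((hsv[...,0]<6)|(hsv[...,0]>174))&(Z>.1);P=W[red];print(n,"red",len(P),np.median(P,0) if len(P) else 0)
# plane of back, scene
d=dict(np.load("/tmp/scene0.npz"));W=pts(d)
for r in bot.regions_of("scene","stand")[:1]:print(r["bbox"])
# obstacles heights
W=pts(dict(np.load("/tmp/top0.npz")))
for nm,u,v in(("sand",279,296),("nose",368,297),("green",430,180),("purple",474,183),("blue",234,174),("bluehood",165,335),("tealhood",448,340),("tail",374,200),("noseF",290,201)):print(nm,W[v,u])
```

```text
scene fin 261 ztop [0.2421 0.255  0.256 ] c [ 0.4958 -0.0225  0.2525] (array([ 0.4936, -0.024 ]), array([12.0448, 61.571 ]), 86.75514221191406)
  dir [-0.996   0.0895]
scene roof 2171 [ 0.5476 -0.0175  0.2051] (array([ 0.5381, -0.0267]), array([150.058 , 135.8792]), 87.18672943115234)
scene mat 9483 z 0.002741902285034681 (array([0.5511, 0.3691]), array([397.2509, 261.7575]), 0.008128541521728039)
scene lamptop 99 [ 0.5513 -0.3143  0.1788] [ 0.548  -0.3153  0.1778]
  barrel 127 [ 0.5356 -0.3269  0.1003] [ 0.5644 -0.2993  0.1296]
  barrel 128 [ 0.5361 -0.3283  0.13  ] [ 0.5662 -0.2994  0.1594]
scene pad 352 0.010486477383255699 ((546.4701538085938, -318.28240966796875), 61.50627899169922)
scene red 4 [ 0.5916 -0.0065  0.1297]
top fin 124 ztop [0.2557 0.2587 0.2605] c [ 0.4896 -0.027   0.2558] (array([ 0.491 , -0.0272]), array([11.0061, 58.5178]), 88.87285614013672)
  dir [-0.9999  0.0103]
top roof 2893 [ 0.5406 -0.0297  0.2061] (array([ 0.5395, -0.0294]), array([149.2629, 131.8193]), 87.88687896728516)
top mat 5669 z 0.00343670742894564 (array([0.515, 0.38 ]), array([254.4877, 220.9362]), 77.4802474975586)
top lamptop 127 [ 0.5471 -0.3181  0.1796] [ 0.5473 -0.3184  0.1802]
  barrel 34 [ 0.5319 -0.3223  0.1023] [ 0.5595 -0.3016  0.1296]
  barrel 36 [ 0.5318 -0.3219  0.1314] [ 0.5617 -0.303   0.1588]
top pad 289 0.01222176950251952 ((545.81298828125, -326.4704284667969), 58.03091812133789)
top red 1 [ 0.4639 -0.0208  0.2267]
[221.5, 272.7, 343.0, 361.2]
sand [0.3393 0.131  0.0237]
nose [ 0.3417 -0.1233  0.0135]
green [ 0.6756 -0.2907  0.0615]
purple [ 0.6451 -0.3816  0.1685]
blue [0.6851 0.2685 0.0456]
bluehood [0.2393 0.3957 0.2086]
tealhood [ 0.2419 -0.3001  0.2108]
tail [ 0.6047 -0.1263  0.1149]
noseF [0.5924 0.1004 0.1405]
```

Emit:
{"method": "play_rows", "body": {
  "translation": [
    [0,0,-0.8],
    [0,0,-0.8],
    [0,0,-0.8],
    [0.4,-0.9,0],
    [0.4,-0.9,0],
    [0.4,-0.9,0],
    [0.4,-0.9,0],
    [0.4,-0.9,0],
    [0.4,-0.9,0],
    [0.4,-0.9,0],
    [0.4,-0.9,0],
    [0.4,-0.9,0]
  ],
  "twist": [
    [0,0,0.96],
    [0,0,0.96],
    [0,0,0.96],
    [0,0,0],
    [0,0,0],
    [0,0,0],
    [0,0,0],
    [0,0,0],
    [0,0,0],
    [0,0,0],
    [0,0,0],
    [0,0,0]
  ],
  "gripper": 1
}}

```text
t: 2.35
tool_pos: [0.3688, -0.256, 0.3591]
eef_rot: [0.0, 1.0, -0.025, 0.001]
wrist_force: [0.8, -0.3, -0.3]
grip_width: 1.004
finger_force: 0.0
```

Emit:
{"method": "play_rows", "body": {
  "translation": [
    [0.377,-0.79,0],
    [0.377,-0.79,0],
    [0.377,-0.79,0],
    [0.377,-0.79,0],
    [0.377,-0.79,0],
    [0.377,-0.79,0],
    [0,0,0],
    [0,0,0]
  ],
  "twist": [
    [0,0,0],
    [0,0,0],
    [0,0,0],
    [0,0,0],
    [0,0,0],
    [0,0,0],
    [0,0,0],
    [0,0,0]
  ]
}}

```text
t: 3.15
tool_pos: [0.4929, -0.0259, 0.3586]
eef_rot: [0.0, 1.0, -0.023, -0.0]
wrist_force: [-0.3, -0.4, -0.8]
grip_width: 1.001
finger_force: 0.0
```

```bash
cat >> h.py <<'E'
from scipy.spatial.transform import Rotation as Ro
def RT(s=None):
    s=s or bot.observe();q=s["eef_rot"];return np.array(s["tool_pos"]),Ro.from_quat([q[1],q[2],q[3],q[0]]).as_matrix()
def delta(p,R):
    p0,R0=RT();R=np.array(R);rv=Ro.from_matrix(R0.T@R).as_rotvec(degrees=True)/6
    print("turn units",np.round(rv,3),"shift units after turn",np.round(R.T@(np.array(p)-p0)/.05,3),"shift before turn",np.round(R0.T@(np.array(p)-p0)/.05,3))
def down(yaw):
    c,s=np.cos(yaw),np.sin(yaw);return np.array([[c,s,0],[s,-c,0],[0,0,-1.]])
E
python3 - <<'E'
from h import *
np.set_printoptions(precision=4,suppress=True)
s=bot.observe();print(s["t"],s["tool_pos"],s["q"]);p,R=RT();print(R)
d=cam("wrist");save(d,"w1.png");W=pts(d);f=d["frame"].astype(int)
X,Y,Z=W[...,0],W[...,1],W[...,2]
print([ (r["p"],r["uv"],W[int(r["uv"][1]),int(r["uv"][0])]) for r in bot.place_of("wrist","hood_grip")])
fin=(Z>.246)&(Z<.265)&(abs(X-.49)<.06)&(abs(Y+.026)<.03);P=W[fin]
if len(P):
    print(len(P),P.mean(0),(P.min(0)+P.max(0))/2,cv2.minAreaRect((P[:,:2]*1000).astype(np.float32)))
    print("diag z range",np.nanmin(Z),np.nanmax(Z))
delta([0.4925,-0.0258,0.221],down(np.radians(-2.8)))
# mat
cs={"top":[(175,192),(247,207),(228,279),(157,264)],"scene":[(436,311),(517,352),(468,405),(384,358)]}
for n in cs:
    dd=dict(np.load("/tmp/%s0.npz"%n));c=np.array([onz(dd,u,.004) for u in cs[n]]);print(n,c[:,:2].tolist(),c.mean(0))
E
```

```text
3.15 [ 0.4929 -0.0259  0.3586] [-0.1025 -0.1368  1.8116 -0.0005  1.4674  1.5144]
[[ 0.9989 -0.0461 -0.0006]
 [-0.0461 -0.9989 -0.0005]
 [-0.0006  0.0005 -1.    ]]
[(0.93, [316.2, 240.6], array([ 0.4917, -0.0267,  0.2567]))]
1347 [ 0.4946 -0.0276  0.2553] [ 0.4928 -0.0277  0.2518] ((492.73980712890625, -27.433555603027344), (11.832531929016113, 60.10314178466797), 87.61214447021484)
diag z range -0.004163459800424207 0.46289782046870165
turn units [ 0.006  0.002 -0.004] shift units after turn [-0.002 -0.03   2.754] shift before turn [-0.001 -0.032  2.754]
top [[0.6372805793642744, 0.44727686554393975], [0.5970071940958264, 0.23369157316810196], [0.3849979657478776, 0.28139150326619555], [0.4241165037134559, 0.4891414862451689]] [0.5109 0.3629 0.004 ]
scene [[0.3899954184318898, 0.29855449006069856], [0.43965513519837973, 0.49808374575853764], [0.6267440366649327, 0.4375346879257125], [0.5850540733206105, 0.2410016775206295]] [0.5104 0.3688 0.004 ]
```

View pics/w1.png

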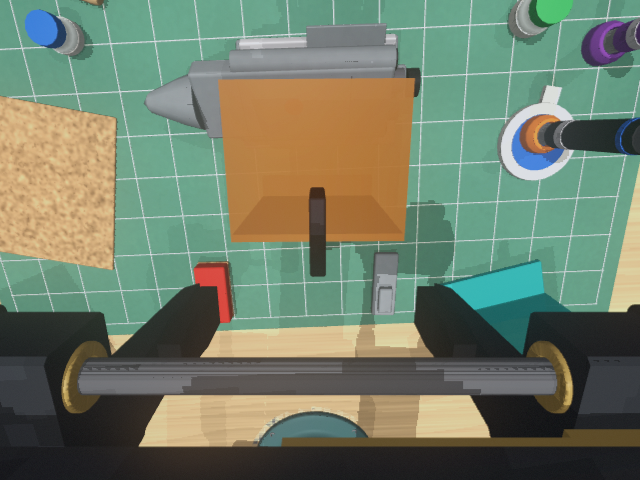

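The fin (317,190–275) is centred between the fingers, so I'll descend and grip.

Emit:
{"method": "play_rows", "body": {
  "translation": [
    [0,0.03,0.75],
    [0,0,0.75],
    [0,0,0.75],
    [0,0,0.5],
    [0,0,0],
    [0,0,0],
    [0,0,0]
  ],
  "twist": [
    [0,0,0],
    [0,0,0],
    [0,0,0],
    [0,0,0],
    [0,0,0],
    [0,0,0],
    [0,0,0]
  ]
}}

```text
t: 3.95
tool_pos: [0.4941, -0.029, 0.2235]
eef_rot: [0.0, 1.0, -0.025, 0.002]
wrist_force: [-0.3, -0.5, 0.8]
grip_width: 0.999
finger_force: 0.0
```

Emit:
{"method": "play_rows", "body": {
  "translation": [
    [0,0,0],
    [0,0,0],
    [0,0,0],
    [0,0,0],
    [0,0,0],
    [0,0,0],
    [0,0,0],
    [0,0,0]
  ],
  "twist": [
    [0,0,0],
    [0,0,0],
    [0,0,0],
    [0,0,0],
    [0,0,0],
    [0,0,0],
    [0,0,0],
    [0,0,0]
  ],
  "gripper": 0
}}

```text
t: 4.75
tool_pos: [0.4928, -0.0281, 0.2211]
eef_rot: [-0.0, 1.0, -0.024, -0.0]
wrist_force: [0.0, -0.6, -0.1]
grip_width: 0.297
finger_force: 0.0
```

Emit:
{"method": "play_rows", "body": {
  "translation": [
    [0,0,0],
    [0,0,0],
    [0,0,0],
    [0,0,0],
    [0,0,0],
    [0,0,0]
  ],
  "twist": [
    [0,0,0],
    [0,0,0],
    [0,0,0],
    [0,0,0],
    [0,0,0],
    [0,0,0]
  ]
}}

```text
t: 5.35
tool_pos: [0.4927, -0.0281, 0.221]
eef_rot: [0.0, 1.0, -0.024, -0.0]
wrist_force: [0.8, 1.2, -2.8]
grip_width: 0.134
finger_force: 30.0
```

Emit:
{"method": "play_rows", "body": {
  "translation": [
    [0,0,-0.1],
    [0,0,-0.2],
    [0,0,-0.4],
    [0,0,-0.6],
    [0,0,-0.7],
    [0,0,-0.7],
    [0,0,-0.7],
    [0,0,-0.6],
    [0,0,-0.4],
    [0,0,0]
  ],
  "twist": [
    [0,0,0],
    [0,0,0],
    [0,0,0],
    [0,0,0],
    [0,0,0],
    [0,0,0],
    [0,0,0],
    [0,0,0],
    [0,0,0],
    [0,0,0]
  ]
}}

```text
t: 6.35
tool_pos: [0.4939, -0.0282, 0.446]
eef_rot: [0.0, 1.0, -0.024, 0.004]
wrist_force: [1.8, -0.3, -2.6]
grip_width: 0.132
finger_force: 30.0
```

Run:
```python
from h import *
np.set_printoptions(precision=4,suppress=True)
s=bot.observe();print(s["t"],s["tool_pos"],s["q"],s["grip_width"],s["finger_force"],s["wrist_force"],s["ft_torque"])
delta([0.531,0.365,0.441],down(np.radians(-2.8)))
d=cam("scene");save(d,"s1.png");np.savez("/tmp/scene1.npz",**d)
W=pts(d);f=d["frame"].astype(int);X,Y,Z=W[...,0],W[...,1],W[...,2]
for r in bot.place_of("scene","patch"):
    u,v=r["uv"];print(r["p"],u,v,W[int(v),int(u)])
```

```text
6.35 [ 0.4939 -0.0282  0.446 ] [-0.1075 -0.145   1.6642 -0.      1.6148  1.5122] 0.132005741486562 29.979847432114184 [ 1.8252 -0.299  -2.626 ] [-0.0236 -0.3794 -0.0525]
turn units [ 0.004 -0.072  0.   ] shift units after turn [ 0.356 -7.892  0.099] shift before turn [ 0.356 -7.892  0.098]
0.74 282.2 286.6 [0.6076 0.0037 0.1415]
```

View pics/s1.png

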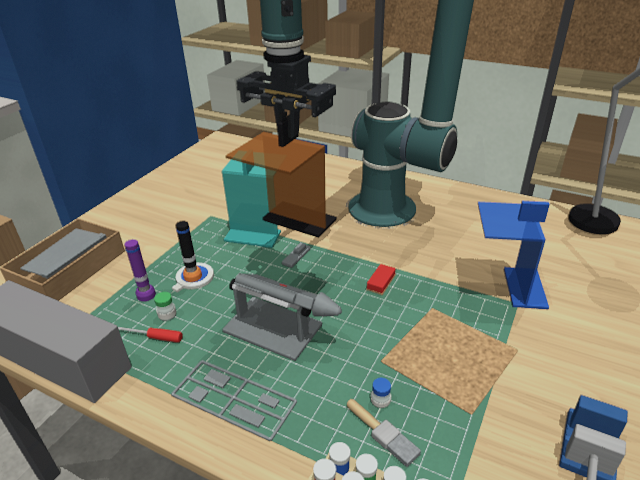

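The hood is held level over the bench, clear of the model (roof at 280,150). Next I carry it to the mat.

Emit:
{"method": "play_rows", "body": {
  "translation": [
    [0,-0.4,0],
    [0,-0.8,0],
    [0,-0.9,0],
    [0,-0.9,0],
    [0,-0.9,0],
    [0,-0.9,0],
    [0,-0.9,0],
    [0.12,-0.9,0],
    [0.12,-0.7,0],
    [0.12,-0.4,0],
    [0,-0.19,0],
    [0,0,0]
  ],
  "twist": [
    [0,0,0],
    [0,0,0],
    [0,0,0],
    [0,0,0],
    [0,0,0],
    [0,0,0],
    [0,0,0],
    [0,0,0],
    [0,0,0],
    [0,0,0],
    [0,0,0],
    [0,0,0]
  ]
}}

```text
t: 7.65
tool_pos: [0.5294, 0.3657, 0.4386]
eef_rot: [0.001, 1.0, -0.024, -0.002]
wrist_force: [-0.1, 0.4, -2.8]
grip_width: 0.135
finger_force: 30.0
```

Emit:
{"method": "play_rows", "body": {
  "translation": [
    [0,0,0.4],
    [0,0,0.7],
    [0,0,0.8],
    [0,0,0.7],
    [0,0,0.6],
    [0,0,0.4],
    [0,0,0.2],
    [0,0,0],
    [0,0,0],
    [0,0,0]
  ],
  "twist": [
    [0,0,0],
    [0,0,0],
    [0,0,0],
    [0,0,0],
    [0,0,0],
    [0,0,0],
    [0,0,0],
    [0,0,0],
    [0,0,0],
    [0,0,0]
  ]
}}

```text
t: 8.65
tool_pos: [0.531, 0.3654, 0.2535]
eef_rot: [-0.001, 1.0, -0.025, 0.001]
wrist_force: [-0.7, -0.3, -3.2]
grip_width: 0.133
finger_force: 30.0
```

Run:
```python
from h import *
np.set_printoptions(precision=4,suppress=True)
s=bot.observe();print(s["t"],s["tool_pos"],s["q"],s["grip_width"],s["wrist_force"],s["ft_torque"])
delta([0.531,0.365,0.225],down(np.radians(-2.8)))
d=cam("scene");save(d,"s2.png");np.savez("/tmp/scene2.npz",**d)
d=cam("top");np.savez("/tmp/top2.npz",**d);W=pts(d);f=d["frame"].astype(int);X,Y,Z=W[...,0],W[...,1],W[...,2]
for n in("scene","top"):
  W=pts(dict(np.load("/tmp/%s2.npz"%n)))
  for r in bot.place_of(n,"patch"):
    u,v=r["uv"];print(n,r["p"],u,v,W[int(v),int(u)])
```

```text
8.65 [0.531  0.3654 0.2535] [ 0.5641  0.1963  1.6589 -0.      1.2829  2.1839] 0.13305673219153033 [-0.7262 -0.2608 -3.176 ] [ 0.0609 -0.0911 -0.0115]
turn units [-0.019 -0.027 -0.002] shift units after turn [0.    0.008 0.57 ] shift before turn [-0.001  0.009  0.57 ]
scene 0.79 282.8 284.2 [ 0.5855 -0.0106  0.1251]
scene 0.36 167.0 317.4 [ 0.7003 -0.2733  0.0121]
scene 0.27 190.9 276.2 [ 0.5662 -0.3065  0.0288]
top 0.58 333.3 207.5 [ 0.5823 -0.0151  0.1193]
```

View pics/s2.png

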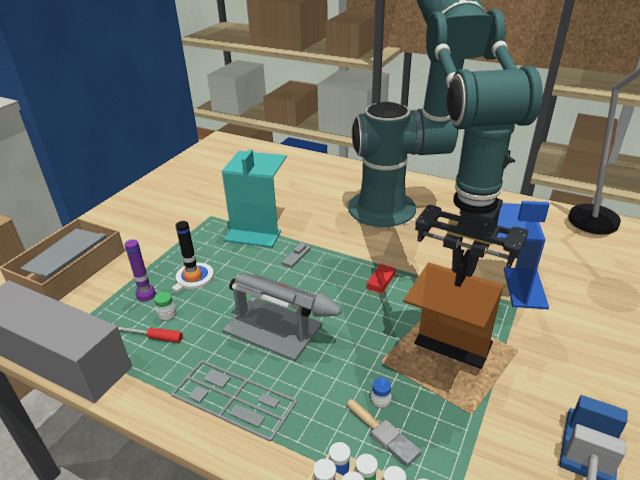

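The hood is over the mat (450,330) and still upright, so I'll lower it the rest of the way.

Emit:
{"method": "play_rows", "body": {
  "translation": [
    [0,0,0.25],
    [0,0,0.18],
    [0,0,0.08],
    [0,0,0.05],
    [0,0,0.02],
    [0,0,0],
    [0,0,0]
  ],
  "twist": [
    [0,0,0],
    [0,0,0],
    [0,0,0],
    [0,0,0],
    [0,0,0],
    [0,0,0],
    [0,0,0]
  ]
}}

```text
t: 9.55
tool_pos: [0.5307, 0.3647, 0.2249]
eef_rot: [0.0, 1.0, -0.024, 0.001]
wrist_force: [-1.9, -3.9, 9.8]
grip_width: 0.132
finger_force: 30.0
```

Contact: the force is slightly upwards. Release and retreat upwards.

Emit:
{"method": "play_rows", "body": {
  "translation": [
    [0,0,-0.01],
    [0,0,0],
    [0,0,0],
    [0,0,0],
    [0,0,0],
    [0,0,0],
    [0,0,0],
    [0,0,0],
    [0,0,0],
    [0,0,0]
  ],
  "twist": [
    [0,0,0],
    [0,0,0],
    [0,0,0],
    [0,0,0],
    [0,0,0],
    [0,0,0],
    [0,0,0],
    [0,0,0],
    [0,0,0],
    [0,0,0]
  ],
  "gripper": 1
}}

```text
t: 10.55
tool_pos: [0.53, 0.3651, 0.2228]
eef_rot: [-0.0, 1.0, -0.024, 0.0]
wrist_force: [-0.6, -0.2, -0.4]
grip_width: 0.992
finger_force: 0.0
```

Emit:
{"method": "play_rows", "body": {
  "translation": [
    [0,0,-0.2],
    [0,0,-0.5],
    [0,0,-0.8],
    [0,0,-0.8],
    [0,0,-0.5],
    [0,0,0]
  ],
  "twist": [
    [0,0,0],
    [0,0,0],
    [0,0,0],
    [0,0,0],
    [0,0,0],
    [0,0,0]
  ]
}}

```text
t: 11.15
tool_pos: [0.5319, 0.3662, 0.3697]
eef_rot: [-0.003, 1.0, -0.024, 0.004]
wrist_force: [-0.6, 0.4, 0.6]
grip_width: 1.001
finger_force: 0.0
```

Run:
```python
from h import *
np.set_printoptions(precision=4,suppress=True)
s=bot.observe();print(s["t"],s["tool_pos"],s["q"],s["grip_width"])
# view pose over stand: TCP (0.45,0,0.36) and lamp
delta([0.45,-0.01,0.36],down(0))
d=cam("wrist");W=pts(d);X,Y,Z=W[...,0],W[...,1],W[...,2]
P=W[(Z>.24)&(Z<.28)&(abs(X-.53)<.06)&(abs(Y-.365)<.04)]
print("fin",len(P),P.mean(0),P[:,2].max(),cv2.minAreaRect((P[:,:2]*1000).astype(np.float32)))
P=W[(Z>.2)&(Z<.222)&(abs(X-.58)<.12)&(abs(Y-.365)<.12)]
print("roof z fit",np.linalg.lstsq(np.c_[P[:,:2],np.ones(len(P))],P[:,2],rcond=None)[0],P[:,2].mean())
```

```text
11.15 [0.5319 0.3662 0.3697] [0.5644 0.1519 1.5012 0.     1.4778 2.184 ] 1.0013568135597761
turn units [-0.057 -0.085 -0.466] shift units after turn [-1.638  7.525  0.194] shift before turn [-1.271  7.597  0.136]
fin 1295 [0.5322 0.3629 0.259 ] 0.26196491156444895 ((529.37255859375, 363.1606140136719), (11.969257354736328, 59.52666473388672), 87.47779083251953)
roof z fit [-0.0002 -0.0008  0.2101] 0.20970992130130214
```

Emit:
{"method": "play_rows", "body": {
  "translation": [
    [-0.05,0.4,0],
    [-0.12,0.75,0],
    [-0.12,0.75,0],
    [-0.12,0.75,0],
    [-0.12,0.75,0],
    [-0.12,0.75,0],
    [-0.12,0.75,0],
    [-0.12,0.75,0],
    [-0.12,0.75,0],
    [-0.12,0.75,0.1],
    [-0.12,0.45,0.1],
    [0,0,0]
  ],
  "twist": [
    [0,0,0],
    [0,0,0],
    [0,0,0],
    [0,0,0],
    [0,0,0],
    [0,0,0],
    [0,0,0],
    [0,0,0],
    [0,0,0],
    [0,0,0],
    [0,0,-0.46],
    [0,0,0]
  ]
}}

```text
t: 12.4
tool_pos: [0.4471, -0.0135, 0.35]
eef_rot: [0.0, 1.0, -0.002, -0.002]
wrist_force: [-0.5, 0.1, -1.3]
grip_width: 1.0
finger_force: 0.0
```

```bash
cat > patch.py <<'E'
from h import *
np.set_printoptions(precision=4,suppress=True)
import sys
from scipy.ndimage import binary_dilation
def meas(d,name):
    W=pts(d);hsv=cv2.cvtColor(d["frame"],cv2.COLOR_RGB2HSV);X,Y,Z=W[...,0],W[...,1],W[...,2]
    roi=(abs(X-.59)<.09)&(abs(Y)<.1)&(Z>.08)&(Z<.2)
    red=(hsv[...,1]>110)&((hsv[...,0]<8)|(hsv[...,0]>172))&(cv2.dilate(roi.astype(np.uint8),np.ones((7,7)))>0)
    k,l,s,c=cv2.connectedComponentsWithStats(red.astype(np.uint8))
    if k<2: print(name,"no red");return
    i=1+np.argmax(s[1:,4]);m=l==i;uv=c[i];ctr=np.nanmedian(W[m],0)
    print(name,"red",s[i],uv,ctr,"median")
    near=np.linalg.norm(W-ctr,axis=-1)<.034;P=W[near&roi]
    for _ in range(5):
        mu=P.mean(0);n=np.linalg.svd(P-mu,full_matrices=False)[2][2];n*=np.sign(n[2]);r=abs((P-mu)@n);P=P[r<2.5*np.median(r)+5e-4]
    o,q=ray(d,uv);pc=o+q*((mu-o)@n)/(q@n)
    print("  normal",n,"tilt",np.degrees(np.arccos(n[2])),"azim",np.degrees(np.arctan2(n[1],-n[0])),"n",len(P),"rms",r.std(),"patch",pc)
    return pc,n,(o,q)
if __name__=="__main__":
    rs=[];ns=[];ps=[]
    for n in ["wrist","top","scene"]:
        d=cam(n);save(d,n+"_%s.png"%sys.argv[1]);np.savez("/tmp/%s_%s.npz"%(n,sys.argv[1]),**d)
        r=meas(d,n)
        if r: rs.append(r[2])
        for g in bot.place_of(n,"patch")[:2]:print("  net",g["p"],g["uv"])
    if len(rs)>1:print("tri",tri(rs))
E
python3 patch.py a; python3 -c "
from h import *
s=bot.observe();print(s['t'],s['tool_pos'],s['q'])
d=dict(np.load('/tmp/wrist_a.npz'));cv2.imwrite('pics/wa.png',d['frame'][:,:,::-1])"
```

```text
wrist red [300  41  20  20 303] [309.7723  50.7624] [ 0.5898 -0.0094  0.1281] median
  normal [-0.6117  0.0109  0.791 ] tilt 37.72091300176403 azim 1.0179534433139217 n 4211 rms 0.0004054184699169747 patch [ 0.5899 -0.0093  0.1274]
  net 0.67 [307.0, 52.3]
top red [330 201   2   1   2] [330.5 201. ] [ 0.5958 -0.0077  0.1344] median
  normal [-0.5652  0.0248  0.8245] tilt 34.45714609181796 azim 2.5104924761911263 n 230 rms 0.001057565568969445 patch [ 0.596  -0.0077  0.1334]
  net 0.95 [334.4, 203.3]
scene red [280 284   6   3   9] [282.5556 284.7778] [ 0.5938 -0.0025  0.1315] median
  normal [-0.6073  0.0097  0.7944] tilt 37.40061544048024 azim 0.9130627373703543 n 95 rms 0.00023369856208419395 patch [ 0.5908 -0.0057  0.1287]
  net 0.59 [280.5, 284.6]
  net 0.44 [451.1, 357.2]
tri [ 0.5925 -0.0075  0.1294]
12.7 [ 0.44932816 -0.01044843  0.35250166] [-7.89453901e-02 -2.25200350e-01  1.89631163e+00  3.53433747e-04
  1.47086395e+00  1.49121907e+00]
```

View pics/wa.png

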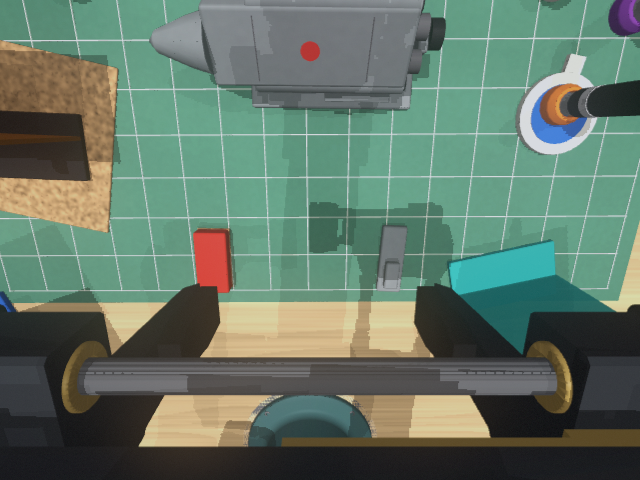

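The red patch is clear at (310,51), on a back tilted about 37.6° and consistent with the pivot height. I'll take a second view from square on, which also tests that the tilted pose is reachable.

Emit:
{"method": "play_rows", "body": {
  "translation": [
    [0,0,0],
    [0,0,0],
    [0,0,0],
    [0,0,0],
    [0,0,0],
    [0,0,0],
    [0,0,0],
    [0.5,0,0.3],
    [0.5,0,0.4],
    [0,0,0.3],
    [0,0,0],
    [0,0,0]
  ],
  "twist": [
    [0,0.5,0],
    [0,1,0],
    [0,1,0],
    [0,1,0],
    [0,1,0],
    [0,1,0],
    [0,0.77,0],
    [0,0,0],
    [0,0,0],
    [0,0,0],
    [0,0,0],
    [0,0,0]
  ]
}}

```text
t: 13.9
tool_pos: [0.5188, -0.0107, 0.343]
eef_rot: [-0.0, 0.947, 0.0, 0.322]
wrist_force: [-0.1, 0.1, -0.1]
grip_width: 1.001
finger_force: 0.0
```

```bash
python3 patch.py b | head -4
python3 - <<'E'
from h import *
np.set_printoptions(precision=4,suppress=True)
s=bot.observe();print(s['t'],s['tool_pos'],s['q']);print(RT(s)[1])
# fuselage long axis in-plane
d=dict(np.load('/tmp/wrist_b.npz'));W=pts(d)
from patch import meas
pc,n,_=meas(d,"w")
P=W[(abs((W-pc)@n)<.002)&(np.linalg.norm(W-pc,axis=-1)<.15)]
m=P.mean(0);c=np.linalg.svd(P-m,full_matrices=False)[2][0];print(len(P),"long axis",c*np.sign(c[1]), "azim",np.degrees(np.arctan2(-c[0],c[1])))
x=np.cross([0,1,0],n);x/=np.linalg.norm(x);y=np.cross(n,x);Q=np.c_[(P-pc)@x,(P-pc)@y]*1000
print(cv2.minAreaRect(Q.astype(np.float32)))
# lamp from earlier wrist view
d=dict(np.load('/tmp/wrist_a.npz'));W=pts(d);X,Y,Z=W[...,0],W[...,1],W[...,2]
f=d["frame"].astype(int)
pad=(np.hypot(X-.54,Y+.31)<.08)&(Z>.005)&(Z<.02)&(f.min(-1)>140);print("pad",cv2.minAreaRect((W[pad][:,:2]*1000).astype(np.float32)),np.median(W[pad][:,2]))
E
```

```text
wrist red [306 267  17  16 207] [314.1111 274.6522] [ 0.5895 -0.0091  0.128 ] median
  normal [-0.6118  0.0103  0.791 ] tilt 37.72263015058754 azim 0.9689771406069102 n 2831 rms 0.00038699384947338787 patch [ 0.5898 -0.0093  0.1273]
  net 0.93 [313.0, 277.0]
top red [328 201   7   7  34] [330.9706 203.9118] [ 0.5889 -0.0092  0.1282] median
14.2 [ 0.5191 -0.0115  0.3444] [-0.1165 -0.509   2.2284  0.1015  0.7702  1.406 ]
[[ 0.7913 -0.0007  0.6114]
 [-0.0005 -1.     -0.0005]
 [ 0.6114  0.0001 -0.7913]]
w red [306 267  17  16 207] [314.1111 274.6522] [ 0.5895 -0.0091  0.128 ] median
  normal [-0.6118  0.0103  0.791 ] tilt 37.72263015058754 azim 0.9689771406069102 n 2831 rms 0.00038699384947338787 patch [ 0.5898 -0.0093  0.1273]
11331 long axis [0.0192 0.9998 0.0021] azim 178.89787821579907
((1.5408554077148438, 16.960304260253906), (244.16482543945312, 84.26326751708984), 89.01350402832031)
pad ((542.5289306640625, -318.6781005859375), (111.21378326416016, 95.75455474853516), 23.659130096435547) 0.011750118228431916
```

Emit:
{"method": "play_rows", "body": {
  "translation": [
    [0,0.5,0],
    [0,0.9,0],
    [0,0.9,0],
    [0,0.9,0],
    [0,0.9,0],
    [0,0.9,0],
    [0,0.7,0],
    [0.2,0.43,0.3],
    [0.3,0,0.5],
    [0.07,0,0.4],
    [0,0,0],
    [0,0,0]
  ],
  "twist": [
    [0,-0.5,0],
    [0,-1,0],
    [0,-1,0],
    [0,-1,0],
    [0,-1,0],
    [0,-1,0],
    [0,-0.77,0],
    [0,0,0],
    [0,0,0],
    [0,0,0],
    [0,0,0],
    [0,0,0]
  ]
}}

```text
t: 15.4
tool_pos: [0.5472, -0.318, 0.2836]
eef_rot: [-0.0, 1.0, -0.0, -0.0]
wrist_force: [-1.3, 0.5, 0.0]
grip_width: 0.999
finger_force: 0.0
```

Run:
```python
from h import *
np.set_printoptions(precision=4,suppress=True)
s=bot.observe();print(s['t'],s['tool_pos'],s['q']);print(RT(s)[1])
d=cam("wrist");save(d,"w3.png");np.savez("/tmp/wrist_l.npz",**d);W=pts(d);X,Y,Z=W[...,0],W[...,1],W[...,2];f=d["frame"].astype(int)
lt=(np.hypot(X-.548,Y+.318)<.03)&(Z>.172)&(Z<.19);P=W[lt];print("top",len(P),np.median(P,0),cv2.minEnclosingCircle((P[:,:2]*1000).astype(np.float32)))
pad=(np.hypot(X-.54,Y+.315)<.08)&(Z>.005)&(Z<.02)&(f.min(-1)>140);p=W[pad][:,:2]
from scipy.optimize import least_squares
# outer circle: hull fit
h=cv2.convexHull((p*1000).astype(np.float32))[:,0]
r=least_squares(lambda c:np.hypot(h[:,0]-c[0],h[:,1]-c[1])-50,[545,-318],loss="soft_l1");print("pad",len(p),r.x,np.round(r.fun[:12],1))
for g in bot.place_of("wrist","lamp_top")+bot.place_of("wrist","lamp_pad"):print(g["p"],g["uv"],W[int(g["uv"][1]),int(g["uv"][0])])
c=np.median(P,0)
delta([c[0],c[1],.132],down(0))
```

```text
15.4 [ 0.5472 -0.318   0.2836] [-0.5657  0.1617  1.6442 -0.0001  1.3366  1.0058]
[[ 1.     -0.0007 -0.0007]
 [-0.0007 -1.      0.0004]
 [-0.0007 -0.0004 -1.    ]]
top 1470 [ 0.5499 -0.3188  0.1796] ((548.595458984375, -318.8121643066406), 16.031118392944336)
pad 2449 [ 538.8258 -323.0654] [18.3 18.2 -1.6 -1.8 -1.6 -1.  -1.3 -0.8 -0.6 -0.3 -0.5  0.4]
0.72 [421.6, 79.3] [ 0.6541 -0.3888  0.1686]
0.66 [313.6, 233.7] [ 0.5504 -0.3166  0.1789]
0.29 [293.0, 69.0] [ 0.676  -0.2973  0.0591]
0.28 [319.0, 195.1] [ 0.5638 -0.3215  0.0983]
0.52 [315.7, 192.8] [ 0.5642 -0.3177  0.0846]
turn units [ 0.017 -0.026 -0.006] shift units after turn [0.038 0.008 3.078] shift before turn [0.029 0.003 3.078]
```

View pics/w3.png

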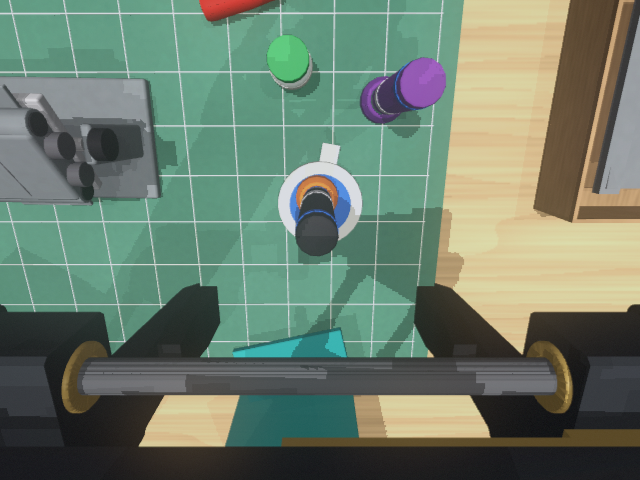

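The black lamp's tail is at (317,235), centred between the fingers, so I'll descend and grip.

Emit:
{"method": "play_rows", "body": {
  "translation": [
    [0.028,0.016,0.5],
    [0,0,0.7],
    [0,0,0.7],
    [0,0,0.6],
    [0,0,0.4],
    [0,0,0.18],
    [0,0,0],
    [0,0,0]
  ],
  "twist": [
    [0,0,0],
    [0,0,0],
    [0,0,0],
    [0,0,0],
    [0,0,0],
    [0,0,0],
    [0,0,0],
    [0,0,0]
  ]
}}

```text
t: 16.35
tool_pos: [0.5499, -0.3194, 0.1316]
eef_rot: [0.001, 1.0, -0.0, 0.001]
wrist_force: [-0.4, -0.1, 0.4]
grip_width: 1.001
finger_force: 0.0
```

Emit:
{"method": "play_rows", "body": {
  "translation": [
    [0,0,0],
    [0,0,0],
    [0,0,0],
    [0,0,0],
    [0,0,0],
    [0,0,0],
    [0,0,0],
    [0,0,0],
    [0,0,0],
    [0,0,0],
    [0,0,0],
    [0,0,0]
  ],
  "twist": [
    [0,0,0],
    [0,0,0],
    [0,0,0],
    [0,0,0],
    [0,0,0],
    [0,0,0],
    [0,0,0],
    [0,0,0],
    [0,0,0],
    [0,0,0],
    [0,0,0],
    [0,0,0]
  ],
  "gripper": 0
}}

```text
t: 17.55
tool_pos: [0.5488, -0.3188, 0.1295]
eef_rot: [-0.0, 1.0, -0.0, -0.0]
wrist_force: [-0.2, -0.1, -1.1]
grip_width: 0.356
finger_force: 30.0
```

Run:
```python
from h import *
np.set_printoptions(precision=4,suppress=True)
s=bot.observe();print({k:s[k] for k in("t","tool_pos","q","grip_width","finger_force","wrist_force","ft_torque")});print(RT(s)[1])
```

```text
{'t': 17.55, 'tool_pos': array([ 0.5488, -0.3188,  0.1295]), 'q': array([-0.5654,  0.2754,  1.7996,  0.    ,  1.0668,  1.006 ]), 'grip_width': 0.3563011256359899, 'finger_force': 29.984390437602997, 'wrist_force': array([-0.1732, -0.1488, -1.0768]), 'ft_torque': array([ 0.0134, -0.0075,  0.0223])}
[[ 1.     -0.0006 -0.0002]
 [-0.0006 -1.      0.0001]
 [-0.0002 -0.0001 -1.    ]]
```

Emit:
{"method": "play_rows", "body": {
  "translation": [
    [0,0,-0.3],
    [0,0,-0.8],
    [0,0,-0.9],
    [0,0,-0.9],
    [0,0,-0.8],
    [0,-0.3,-0.3],
    [0,-0.7,0],
    [0,-0.8,0],
    [0,-0.8,0],
    [0,-0.8,0],
    [0,-0.8,0],
    [0,-0.8,0]
  ],
  "twist": [
    [0,0,0],
    [0,0,0],
    [0,0,0],
    [0,0,0],
    [0,0,0],
    [0,0.3,0],
    [0,1,0],
    [0,1,0],
    [0,1,0],
    [0,1,0],
    [0,1,0],
    [0,0.9,0]
  ]
}}

```text
t: 18.75
tool_pos: [0.5482, -0.0676, 0.3309]
eef_rot: [0.0, 0.947, -0.001, 0.321]
wrist_force: [-0.1, 0.2, -1.7]
grip_width: 0.358
finger_force: 30.0
```

```bash
cat > tgt.py <<'E'
from h import *
np.set_printoptions(precision=4,suppress=True)
pat=np.array([.5898,-.0093,.1273]);n=np.array([-.6118,.0105,.791]);n/=np.linalg.norm(n)
y=-np.array([.0175,.9998,.0]);y-=y@n*n;y/=np.linalg.norm(y);z=-n;R=np.c_[np.cross(y,z),y,z]
E
python3 - <<'E'
from tgt import *
s=bot.observe();print(s["t"],s["tool_pos"],s["q"],s["grip_width"]);print(R)
delta(pat+n*.1675,R)
E
```

```text
18.75 [ 0.5482 -0.0676  0.3309] [-0.2669 -0.4155  2.1962  0.24    0.7383  1.1793] 0.3579045922160215
[[ 0.7908 -0.0174  0.6118]
 [-0.0138 -0.9998 -0.0105]
 [ 0.6119 -0.0002 -0.791 ]]
turn units [-0.095  0.04   0.12 ] shift units after turn [-1.849 -1.18   0.368] shift before turn [-1.832 -1.2    0.387]
```

Emit:
{"method": "play_rows", "body": {
  "translation": [
    [-0.3,-0.4,0],
    [-0.5,-0.4,0],
    [-0.5,-0.3,0.1],
    [-0.4,-0.08,0.15],
    [-0.14,0,0.12],
    [0,0,0],
    [0,0,0],
    [0,0,0]
  ],
  "twist": [
    [-0.09,0.04,0.12],
    [0,0,0],
    [0,0,0],
    [0,0,0],
    [0,0,0],
    [0,0,0],
    [0,0,0],
    [0,0,0]
  ]
}}

```text
t: 19.55
tool_pos: [0.4891, -0.0096, 0.261]
eef_rot: [0.003, 0.947, -0.008, 0.322]
wrist_force: [-0.5, -0.2, -0.9]
grip_width: 0.355
finger_force: 30.0
```

Run:
```python
from tgt import *
s=bot.observe();print(s["t"],s["tool_pos"],s["q"],s["wrist_force"],s["ft_torque"])
delta(pat+n*.1675,R)
p0,R0=RT()
for nme in("wrist","scene","top"):
    d=cam(nme);save(d,nme+"_h.png");np.savez("/tmp/%s_h.npz"%nme,**d);W=pts(d)
    tip=p0+R0[:,2]*.1175
    print(nme,"pred tip px",proj(d,tip),"patch px",proj(d,pat),"tail",proj(d,p0-R0[:,2]*.0505))
    # barrel axis fit: points in tool frame
    L=(W-p0)@R0
    m=(abs(L[...,0])<.035)&(abs(L[...,1])<.03)&(L[...,2]>.004)&(L[...,2]<.072)
    Q=L[m]
    if len(Q)>50:
        from scipy.optimize import least_squares
        r=least_squares(lambda a:np.hypot(Q[:,0]-a[0]-a[1]*Q[:,2],Q[:,1]-a[2]-a[3]*Q[:,2])-.016,[0,0,0,0],loss="soft_l1",f_scale=.001);print("  axis x0,sx,y0,sy",r.x,"n",len(Q),"rms",r.fun.std(),"tip off",r.x[0]+r.x[1]*.1175,r.x[2]+r.x[3]*.1175)
    hsv=cv2.cvtColor(d["frame"],cv2.COLOR_RGB2HSV)
    o=(abs(L[...,0])<.04)&(abs(L[...,1])<.04)&(L[...,2]>.07)&(L[...,2]<.14)&(hsv[...,0]>5)&(hsv[...,0]<20)&(hsv[...,1]>150)
    Q=L[o];print("  orange",len(Q),Q.min(0) if len(Q) else"",Q.max(0) if len(Q) else "")
    for g in bot.place_of(nme,"lamp_tip")[:2]:print("  net",g["p"],g["uv"])
a=cv2.imread("pics/scene_h.png")[150:400,150:450];b=cv2.imread("pics/wrist_h.png")
cv2.imwrite("pics/comb.png",np.hstack([cv2.resize(a,(400,333)),cv2.resize(b,(400,300),interpolation=3)[:333] if 0 else cv2.copyMakeBorder(cv2.resize(b,(400,300)),0,33,0,0,0)]))
```

```text
19.55 [ 0.4891 -0.0096  0.261 ] [-0.1098 -0.5377  2.3941  0.0952  0.6336  1.4205] [-0.5078 -0.1615 -0.8996] [0.0068 0.4711 0.0242]
turn units [0.001 0.025 0.003] shift units after turn [-0.043 -0.04  -0.004] shift before turn [-0.043 -0.04  -0.004]
wrist pred tip px [np.float64(314.8501522882623), np.float64(232.2761165787935)] patch px [np.float64(312.7867106776223), np.float64(218.78452705775942)] tail [np.float64(312.80244613634073), np.float64(379.67596805517854)]
  axis x0,sx,y0,sy [-0.001   0.0051  0.0011 -0.0023] n 2168 rms 0.00029068112746581995 tip off -0.00043675841933275004 0.0008447042026401086
  orange 1489 [-0.0116 -0.022   0.072 ] [0.0235 0.0239 0.115 ]
  net 0.97 [606.3, 210.3]
  net 0.6 [320.1, 234.1]
scene pred tip px [np.float64(286.2795315432141), np.float64(262.88570164030887)] patch px [np.float64(281.4405452008297), np.float64(284.53066187198766)] tail [np.float64(306.5389701325313), np.float64(190.25949211908699)]
  axis x0,sx,y0,sy [-0.0036  0.0229  0.0001 -0.0119] n 440 rms 0.001845224402554556 tip off -0.0009552755796068241 -0.0013427907601917966
  orange 216 [-0.012  -0.0258  0.0925] [0.0252 0.0158 0.1175]
  net 0.71 [282.5, 284.5]
  net 0.61 [288.5, 265.2]
top pred tip px [np.float64(331.86611905437434), np.float64(211.96831306137088)] patch px [np.float64(330.9924704866562), np.float64(203.70324844216992)] tail [np.float64(332.2099753948135), np.float64(246.37348937186167)]
  axis x0,sx,y0,sy [-0.0026  0.0071  0.0013 -0.0045] n 171 rms 0.000980040954198968 tip off -0.0017984144469164972 0.0007792613141377224
  orange 164 [-0.0134 -0.0207  0.0745] [0.0234 0.0239 0.1175]
  net 0.66 [419.2, 155.6]
  net 0.52 [459.5, 194.4]
```

View pics/comb.png

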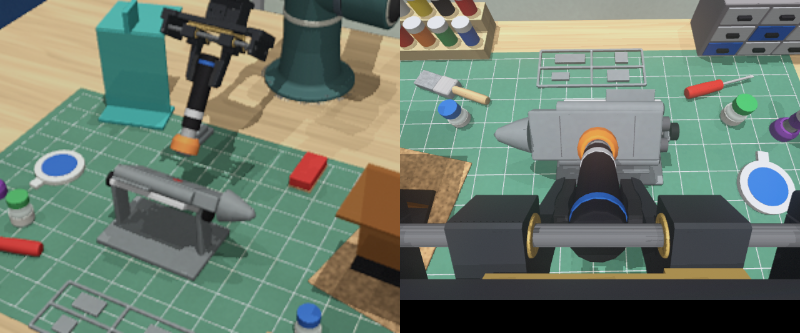

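The lamp is held in line with the tool axis, within about 0.3°, and the nose (598,140 in the right half) faces the patch. Now I approach to about 8 mm.

Emit:
{"method": "play_rows", "body": {
  "translation": [
    [-0.03,-0.05,0],
    [0,0,0.2],
    [0,0,0.3],
    [0,0,0.24],
    [0,0,0.1],
    [0,0,0],
    [0,0,0],
    [0,0,0]
  ],
  "twist": [
    [0,0.02,0],
    [0,0,0],
    [0,0,0],
    [0,0,0],
    [0,0,0],
    [0,0,0],
    [0,0,0],
    [0,0,0]
  ]
}}

```text
t: 20.65
tool_pos: [0.5125, -0.0069, 0.2254]
eef_rot: [0.003, 0.947, -0.008, 0.322]
wrist_force: [-0.3, -0.9, -2.4]
grip_width: 0.358
finger_force: 30.0
```

```bash
cat > chk.py <<'E'
from tgt import *
from scipy.optimize import least_squares
d=cam("wrist");W=pts(d);s=bot.observe();p0,R0=RT(s)
print(s["t"],s["tool_pos"],s["wrist_force"],s["ft_torque"],"axial",-s["wrist_force"]@R0[:,2])
delta(pat+n*.1175,R)
L=(W-p0)@R0;m=(abs(L[...,0])<.035)&(abs(L[...,1])<.03)&(L[...,2]>.004)&(L[...,2]<.07);Q=L[m]
r=least_squares(lambda a:np.hypot(Q[:,0]-a[0]-a[1]*Q[:,2],Q[:,1]-a[2]-a[3]*Q[:,2])-.016,[0,0,0,0],loss="soft_l1",f_scale=.001)
a=r.x;tip=p0+R0@np.array([a[0]+a[1]*.1175,a[2]+a[3]*.1175,.1175]);ax=R0@np.array([a[1],a[3],1]);ax/=np.linalg.norm(ax)
e=R.T@(tip-pat);print("axis",a,"tip err in target frame mm (x,y; z=+pushed)",e*1000,"angle deg",np.degrees(np.arccos(-ax@n)))
W2=W-pat;f=(abs(W2@n)<.006)&(np.linalg.norm(W2,axis=-1)<.07)&(np.linalg.norm(W2,axis=-1)>.03);P=W[f];mu=P.mean(0)
nn=np.linalg.svd(P-mu,full_matrices=False)[2][2];nn*=np.sign(nn[2]);print("back now: tilt",np.degrees(np.arccos(nn[2])),"plane off mm",((P-pat)@n).mean()*1000)
E
python3 chk.py
```

```text
20.7 [ 0.5126 -0.0069  0.2256] [-0.4944 -0.1343 -1.4257] [ 0.0042  0.4208 -0.0015] axial -0.8286607185127487
turn units [-0.005  0.016  0.009] shift units after turn [0.02  0.022 0.15 ] shift before turn [0.02  0.022 0.15 ]
axis [-0.0012  0.0056  0.0011 -0.0022] tip err in target frame mm (x,y; z=+pushed) [-1.6903 -0.3135 -7.522 ] angle deg 0.2726483050150494
back now: tilt 36.876494747245424 plane off mm -0.6861502171381528
```

Emit:
{"method": "play_rows", "body": {
  "translation": [
    [0.03,0,0],
    [0,0,0.06],
    [0,0,0.06],
    [0,0,0.04],
    [0,0,0.03],
    [0,0,0],
    [0,0,0],
    [0,0,0]
  ],
  "twist": [
    [0,0,0],
    [0,0,0],
    [0,0,0],
    [0,0,0],
    [0,0,0],
    [0,0,0],
    [0,0,0],
    [0,0,0]
  ]
}}

```text
t: 21.5
tool_pos: [0.5194, -0.007, 0.2184]
eef_rot: [0.003, 0.947, -0.008, 0.322]
wrist_force: [-2.3, 1.0, 2.1]
grip_width: 0.357
finger_force: 30.0
```

```bash
python3 chk.py
```

```text
21.55 [ 0.5194 -0.007   0.2184] [-1.9888 -0.0047  1.41  ] [0.0236 0.5511 0.0011] axial 2.3300912964827547
turn units [-0.006  0.025  0.008] shift units after turn [-0.001  0.022 -0.046] shift before turn [-0.001  0.022 -0.046]
axis [-0.0011  0.0065  0.0011 -0.0018] tip err in target frame mm (x,y; z=+pushed) [-0.6121 -0.2936  2.3084] angle deg 0.26301865607870095
back now: tilt 36.83719172910648 plane off mm -0.6739160872868747
```

Emit:
{"method": "play_rows", "body": {
  "translation": [
    [0,0,0.02],
    [0,0,0.02],
    [0,0,0.02],
    [0,0,0.02],
    [0,0,0],
    [0,0,0],
    [0,0,0]
  ],
  "twist": [
    [0,0,0],
    [0,0,0],
    [0,0,0],
    [0,0,0],
    [0,0,0],
    [0,0,0],
    [0,0,0]
  ]
}}

```text
t: 22.25
tool_pos: [0.5218, -0.007, 0.2152]
eef_rot: [0.003, 0.947, -0.008, 0.322]
wrist_force: [-3.8, 0.3, 3.0]
grip_width: 0.353
finger_force: 30.0
```

```bash
python3 chk.py
python3 - <<'E'
from tgt import *
F=[]
for i in range(6):
    cam("scene");s=bot.observe();p,R0=RT(s);F.append(-s["wrist_force"]@R0[:,2])
print(np.round(F,2),np.mean(F),s["t"],R.T@(p-pat))
E
```

```text
22.3 [ 0.5218 -0.007   0.2152] [-3.7899  1.0133  1.9769] [ 0.037   0.4565 -0.0236] axial 3.8873591418133637
turn units [-0.006  0.026  0.008] shift units after turn [ 0.001  0.022 -0.127] shift before turn [ 0.     0.022 -0.127]
axis [-0.0011  0.0068  0.0011 -0.0018] tip err in target frame mm (x,y; z=+pushed) [-0.6283 -0.3013  6.3714] angle deg 0.27469778458070576
back now: tilt 36.70517887742723 plane off mm -0.6565442764452434
[4.34 4.88 4.52 3.5  3.53 4.1 ] 4.143957387431947 22.6 [-0.0001 -0.0011 -0.1111]
```

Position puts the push at about 5.7 mm and force at about 5.5 mm, so it is half way. Holding still for over two seconds.

Emit:
{"method": "play_rows", "body": {
  "translation": [
    [0,0,0.004],
    [0,0,0],
    [0,0,0],
    [0,0,0],
    [0,0,0],
    [0,0,0],
    [0,0,0],
    [0,0,0],
    [0,0,0],
    [0,0,0],
    [0,0,0],
    [0,0,0]
  ],
  "twist": [
    [0,0,0],
    [0,0,0],
    [0,0,0],
    [0,0,0],
    [0,0,0],
    [0,0,0],
    [0,0,0],
    [0,0,0],
    [0,0,0],
    [0,0,0],
    [0,0,0],
    [0,0,0]
  ]
}}

```text
t: 23.8
tool_pos: [0.5219, -0.007, 0.2149]
eef_rot: [0.003, 0.947, -0.008, 0.322]
wrist_force: [-3.7, 0.6, 2.4]
grip_width: 0.355
finger_force: 30.0
```

Emit:
{"method": "play_rows", "body": {
  "translation": [
    [0,0,0],
    [0,0,0],
    [0,0,0],
    [0,0,0],
    [0,0,0],
    [0,0,0],
    [0,0,0],
    [0,0,0],
    [0,0,0],
    [0,0,0],
    [0,0,0],
    [0,0,0]
  ],
  "twist": [
    [0,0,0],
    [0,0,0],
    [0,0,0],
    [0,0,0],
    [0,0,0],
    [0,0,0],
    [0,0,0],
    [0,0,0],
    [0,0,0],
    [0,0,0],
    [0,0,0],
    [0,0,0]
  ]
}}

```text
t: 25.0
tool_pos: [0.5219, -0.007, 0.2149]
eef_rot: [0.003, 0.947, -0.008, 0.322]
wrist_force: [-3.3, 1.3, 2.8]
grip_width: 0.352
finger_force: 30.0
```

```bash
python3 chk.py
```

```text
25.05 [ 0.5219 -0.007   0.2149] [-3.6282  1.2455  2.5114] [0.1261 0.3635 0.0635] axial 4.214563270792397
turn units [-0.006  0.027  0.008] shift units after turn [ 0.002  0.022 -0.132] shift before turn [ 0.002  0.022 -0.132]
axis [-0.0011  0.0074  0.0011 -0.0024] tip err in target frame mm (x,y; z=+pushed) [-0.6552 -0.3468  6.612 ] angle deg 0.31380144749501837
back now: tilt 36.723512265927035 plane off mm -0.6494820613182511
```

Emit:
{"method": "play_rows", "body": {
  "translation": [
    [0,0,0],
    [0,0,0],
    [0,0,0],
    [0,0,-0.05],
    [0,0,-0.15],
    [0,0,-0.3],
    [0,0,-0.4],
    [0,0,-0.4],
    [0.4,0,-0.3],
    [0.6,0.2,-0.2],
    [0.6,0.4,0],
    [0.3,0.5,0]
  ],
  "twist": [
    [0,0,0],
    [0,0,0],
    [0,0,0],
    [0,0,0],
    [0,0,0],
    [0,0,0],
    [0,0,0],
    [0,0,0],
    [0,0,0],
    [0,0,0],
    [0,0,0],
    [0,0,0]
  ]
}}

```text
t: 26.25
tool_pos: [0.5428, -0.0625, 0.3469]
eef_rot: [0.003, 0.946, -0.007, 0.323]
wrist_force: [-0.1, 0.3, -2.2]
grip_width: 0.355
finger_force: 30.0
```

Run:
```python
from h import *
s=bot.observe();print(s["t"],s["tool_pos"],s["grip_width"])
delta([.5488,-.3188,.28],down(0))
```

```text
26.25 [ 0.54281235 -0.06252752  0.34691356] 0.3548285841162637
turn units [ 0.051 -6.29  -0.131] shift units after turn [0.12  5.125 1.338] shift before turn [-0.668  5.122  1.179]
```

Emit:
{"method": "play_rows", "body": {
  "translation": [
    [0,0.6,0],
    [0,0.75,0],
    [0,0.75,0],
    [0,0.75,0],
    [0,0.75,0],
    [0,0.75,0],
    [0,0.77,0.2],
    [0.12,0,0.4],
    [0,0,0.4],
    [0,0,0.34],
    [0,0,0],
    [0,0,0]
  ],
  "twist": [
    [0.05,-0.8,-0.13],
    [0,-1,0],
    [0,-1,0],
    [0,-1,0],
    [0,-1,0],
    [0,-1,0],
    [0,-0.49,0],
    [0,0,0],
    [0,0,0],
    [0,0,0],
    [0,0,0],
    [0,0,0]
  ]
}}

```text
t: 27.45
tool_pos: [0.5464, -0.3183, 0.2778]
eef_rot: [0.002, 1.0, -0.001, -0.002]
wrist_force: [0.4, -1.1, -2.3]
grip_width: 0.356
finger_force: 30.0
```

Run:
```python
from h import *
from scipy.optimize import least_squares
np.set_printoptions(precision=4,suppress=True)
s=bot.observe();print(s["t"],s["tool_pos"],s["grip_width"])
delta([.5488,-.3188,.1295],down(0))
d=cam("wrist");save(d,"w5.png");W=pts(d);p0,R0=RT();L=(W-p0)@R0;m=(abs(L[...,0])<.035)&(abs(L[...,1])<.03)&(L[...,2]>.004)&(L[...,2]<.07);Q=L[m]
r=least_squares(lambda a:np.hypot(Q[:,0]-a[0]-a[1]*Q[:,2],Q[:,1]-a[2]-a[3]*Q[:,2])-.016,[0,0,0,0],loss="soft_l1",f_scale=.001);print(r.x)
X,Y,Z=W[...,0],W[...,1],W[...,2]
hsv=cv2.cvtColor(d["frame"],cv2.COLOR_RGB2HSV)
b=(np.hypot(X-.55,Y+.318)<.05)&(abs(Z-.012)<.008)&(hsv[...,0]>100)&(hsv[...,0]<125)&(hsv[...,1]>120);h=cv2.convexHull((W[b][:,:2]*1000).astype(np.float32));print("blue",b.sum(),cv2.minEnclosingCircle(h))
d=cam("top");W=pts(d);X,Y,Z=W[...,0],W[...,1],W[...,2];f=d["frame"].astype(int)
hsv=cv2.cvtColor(d["frame"],cv2.COLOR_RGB2HSV)
b=(np.hypot(X-.55,Y+.318)<.05)&(abs(Z-.012)<.01)&(hsv[...,0]>100)&(hsv[...,0]<125)&(hsv[...,1]>120);print("top blue",b.sum(),cv2.minEnclosingCircle((W[b][:,:2]*1000).astype(np.float32)))
```

```text
27.45 [ 0.5464 -0.3183  0.2778] 0.3558179177647314
turn units [ 0.029  0.037 -0.019] shift units after turn [0.049 0.011 2.965] shift before turn [0.06  0.002 2.965]
[-0.0014  0.0054  0.0008 -0.0034]
blue 1679 ((537.4797973632812, -322.9401550292969), 35.215152740478516)
top blue 371 ((536.5579833984375, -322.5608215332031), 35.048648834228516)
```

Emit:
{"method": "play_rows", "body": {
  "translation": [
    [-0.12,0.07,0.4],
    [0,0,0.6],
    [0,0,0.6],
    [0,0,0.6],
    [0,0,0.4],
    [0,0,0.2],
    [0,0,0],
    [0,0,0],
    [0,0,0]
  ],
  "twist": [
    [0,0,0],
    [0,0,0],
    [0,0,0],
    [0,0,0],
    [0,0,0],
    [0,0,0],
    [0,0,0],
    [0,0,0],
    [0,0,0]
  ]
}}

```text
t: 28.45
tool_pos: [0.5416, -0.3234, 0.1402]
eef_rot: [0.003, 1.0, -0.001, -0.0]
wrist_force: [0.2, -0.9, -0.9]
grip_width: 0.356
finger_force: 30.0
```

Run:
```python
from h import *
np.set_printoptions(precision=4,suppress=True)
s=bot.observe();print(s["t"],s["tool_pos"],s["grip_width"],s["wrist_force"])
delta([.540,-.322,.1295],down(0))
```

```text
28.45 [ 0.5416 -0.3234  0.1402] 0.35583427695794334 [ 0.1778 -0.8894 -0.9157]
turn units [ 0.052  0.    -0.021] shift units after turn [-0.032 -0.028  0.215] shift before turn [-0.032 -0.029  0.214]
```

Emit:
{"method": "play_rows", "body": {
  "translation": [
    [-0.03,-0.02,0.06],
    [0,0,0.06],
    [0,0,0.04],
    [0,0,0.03],
    [0,0,0.02],
    [0,0,0.01],
    [0,0,0],
    [0,0,0]
  ],
  "twist": [
    [0.05,0,0],
    [0,0,0],
    [0,0,0],
    [0,0,0],
    [0,0,0],
    [0,0,0],
    [0,0,0],
    [0,0,0]
  ]
}}

```text
t: 29.25
tool_pos: [0.5388, -0.3216, 0.1273]
eef_rot: [-0.001, 1.0, -0.001, -0.001]
wrist_force: [-1.9, 0.2, 2.7]
grip_width: 0.359
finger_force: 30.0
```

It is on the pad with the spring slightly loaded. I'll ease off, release and retreat.

Emit:
{"method": "play_rows", "body": {
  "translation": [
    [0,0,-0.02],
    [0,0,-0.02],
    [0,0,0],
    [0,0,0]
  ],
  "twist": [
    [0,0,0],
    [0,0,0],
    [0,0,0],
    [0,0,0]
  ]
}}

```text
t: 29.65
tool_pos: [0.5388, -0.3216, 0.129]
eef_rot: [-0.001, 1.0, -0.001, -0.002]
wrist_force: [-1.1, 0.8, 1.8]
grip_width: 0.358
finger_force: 30.0
```

Emit:
{"method": "play_rows", "body": {
  "translation": [
    [0,0,0],
    [0,0,0],
    [0,0,0],
    [0,0,0],
    [0,0,0],
    [0,0,0],
    [0,0,0],
    [0,0,0],
    [0,0,0],
    [0,0,0]
  ],
  "twist": [
    [0,0,0],
    [0,0,0],
    [0,0,0],
    [0,0,0],
    [0,0,0],
    [0,0,0],
    [0,0,0],
    [0,0,0],
    [0,0,0],
    [0,0,0]
  ],
  "gripper": 1
}}

```text
t: 30.65
tool_pos: [0.5388, -0.3216, 0.1289]
eef_rot: [-0.001, 1.0, -0.001, -0.002]
wrist_force: [-0.6, 0.7, 0.0]
grip_width: 0.995
finger_force: 0.0
```

Emit:
{"method": "play_rows", "body": {
  "translation": [
    [0,0,-0.2],
    [0,0,-0.5],
    [0,0,-0.7],
    [0,0,-0.7],
    [0,0,-0.7],
    [0,0,-0.4],
    [0,0,0],
    [0,0,0]
  ],
  "twist": [
    [0,0,0],
    [0,0,0],
    [0,0,0],
    [0,0,0],
    [0,0,0],
    [0,0,0],
    [0,0,0],
    [0,0,0]
  ]
}}

```text
t: 31.45
tool_pos: [0.5393, -0.3219, 0.2893]
eef_rot: [-0.001, 1.0, -0.001, -0.001]
wrist_force: [-0.7, 0.1, -1.1]
grip_width: 1.002
finger_force: 0.0
```

Run:
```python
from h import *
np.set_printoptions(precision=4,suppress=True)
s=bot.observe();print(s["t"],s["tool_pos"],s["grip_width"],s["wrist_force"])
d=cam("wrist");W=pts(d);X,Y,Z=W[...,0],W[...,1],W[...,2]
P=W[(np.hypot(X-.54,Y+.322)<.03)&(Z>.172)&(Z<.19)];print("top",len(P),np.median(P,0),cv2.minEnclosingCircle((P[:,:2]*1000).astype(np.float32)))
save(cam("scene"),"end.png")
```

```text
31.45 [ 0.5393 -0.3219  0.2893] 1.0019154828795727 [-0.6729  0.0679 -1.0507]
top 1408 [ 0.5393 -0.3225  0.1796] ((537.9951782226562, -322.1438903808594), 15.932485580444336)
```

View pics/end.png

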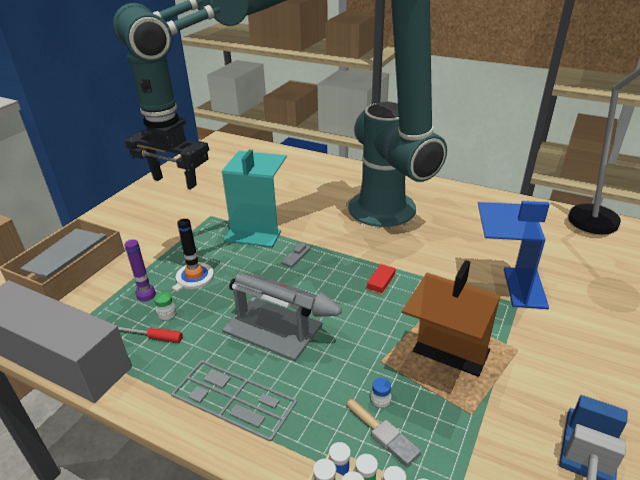

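The lamp stands upright in the middle of its pad (190,255), the hood is on the mat (455,330), and everything else is in place, so I'm handing in.

```bash
python3 -c "
from plant import bot
print(bot.close_job())"
```

```text
the job is handed in; nothing more can be done
None
```

Job handed in at about 31 s: the hood stands upright in the middle of the cork mat, the lamp was pressed on the red patch about half way (5.5–6 mm measured) and held still for over two seconds, and it is back upright on its pad with nothing else visibly moved.

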